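# Seat the blanks and switch on the vacuum chuck

### The arm

A 7-joint arm with a two-finger parallel gripper is mounted at the origin on the work surface. World frame = base frame: x ahead of the robot, y to its left, z up, the work surface at z = 0. Lengths are in mm, angles in rad, forces in N, time in s.
With the tool pointing down it reaches from about 350 to 775 mm from the base axis. Payload 3.1 kg.
Tool frame: the origin (TCP) lies on the centre line of the jaws, within the pads' length; the fingertips stand 11 mm ahead of it and the grasp point (between the pads) lies 8 mm behind it; z points along the fingers, y is the line along which they close (so a half turn about z gives the same grasp; the last joint's range is limited). The gripper opens to 85 mm and grips with 20 to 120 N. Pads are 22 mm wide; open, the fingers measure 114 mm over their backs; the gripper's body (76 mm by 85 mm) begins 54 mm behind the grasp point. The pads swing forward as they close: fully open they stand 13 mm farther back than shut.
Start: joints at [-1.155, 0.311, 0.014, 1.512, -0.004, 1.319, -0.027], TCP at [243.063, 493.394, 242.304] pointing down, gripper open.
Joint ranges: [-2.7, 2.7], [-0.3, 1.91], [-1.27, 1.3], [0.12, 2.57], [-1.44, 4.58], [0.2, 2.03], [-3.05, 3.05]. Speed limits (rad/s): [2.79, 2.79, 3.14, 3.14, 3.14, 3.14, 3.14].

### API

Orientations are given as a 3x3 rotation matrix whose columns are the frame's x, y, z axes.
In Python, from cell import * gives the robot as it stands.
- The arm moves only by the shell command python3 -m creep 'ROWS'. ROWS is JSON, a list of rows, each an object with "slide": the shift along the tool's x, y, z in cm, a list of three; "dr": the turn, a rotation vector about the tool's x, y, z in degrees, a list of three; "gripper": the closure, from -1 (fully open) to 1 (shut). In form: [{"slide": [tx, ty, tz], "dr": [ax, ay, az], "gripper": gripper}, ...]. A call has 1 to 5 rows; each row is the pose to reach, as a shift and turn from the pose commanded when the call began, along the tool's axes at that moment; what a row does not reach only later rows make up. A row lasts 1/10 s, in which the tool goes at most 50 mm and 8.59 degrees, less where a joint would pass 70% of its speed; a pose out of reach is approached as far as the arm can. A call with a gripper value outside its range is refused whole. The fingers move at their own pace and stop on an object; the grip force is fixed at half the most. Time passes only in rows, so rows that repeat a pose let the fingers close. It gives the time, the measured TCP pose, the force, the opening and the grip force at its end, in the units of the state.
- get_state(): the state, without advancing time (a new reading comes with each control period).
- get_image(name): name is "scene" or "top"; returns a dict with "image" (480x640x3 uint8, red, green, blue), "z_map" (480x640 float32, mm along the optical axis (not along the pixel's ray), 0 where there is no reading), "fx", "fy", "cx", "cy" (pixels), "R" (3x3) and "t" (3): a world point X has camera coordinates R X + t. Camera axes: x right, y down, z forward; pixel columns grow to the right and rows downward; lengths in mm; the calibration is good to about 2 mm. A picture is of the moment at which its call begins.
- sign_off(): hands the job in; it is judged then, once.
The state is a dict: "time": time; "q": joint angles; "qd": joint speeds; "tau": joint torques, N m; "tcp_pos": TCP position; "eef_rot": TCP orientation; "contact_force": force on the tool from outside, world axes, zero at the start; "moment": the same for the moment, N m; "grip_width": finger opening in mm; "grip_force": force on a finger pad.
Only numpy, scipy, OpenCV 4.12 (cv2) and the standard library are available. Lean on these libraries where they do the work, as an engineer would, in place of code of your own. Each camera call takes 0.05 s, during which the arm holds its last target. There are 200 camera calls.

### The job

Push the row of four aluminium blanks along the vacuum chuck, straight and as one block, until it is closed up and pressed firmly against the end stop, but do not ram it. Then lift the hooded guard on the switch box, flip the toggle beneath it over to on without forcing it, and lower the guard fully shut again without slamming it. Leave the bottle, the wrench and the tray where they are.

Things in the scene. Friction and masses are not known exactly. Their poses are not given: they have to be found in the camera images.
- chuck: Vacuum chuck, fixed: an aluminium plate 250 x 130 x 30 mm with a grid of small ports, its top 30 mm above the table. Origin at the middle of its underside; x along its length towards the end stop, z up.
- stop: End stop, fixed: a dark steel bar 16 x 124 x 22 mm clamped across the chuck's top by two thumb screws. Origin at the middle of its underside, x away from the blanks.
- stop_face (a point): Middle of the stop's working face (towards the blanks), 11 mm above the chuck's top. x points from the row into the stop, the way to push; y along the bar; z up.
- switch_box: Switch box, fixed: a grey enclosure 160 x 110 mm, its flat panel 45 mm above the table, carrying the guard and the toggle. Origin at table level on its middle line, 40 mm short of the hinge axis on the toggle's side; x points to the hinge, z up. The box reaches from x = -100 to +60 mm.
- guard_sides (a point): Where to pinch the guard: half-way between its two flat upright side walls, near its free end. The guard is a black hood with a clear top, 58 mm wide outside, 56 mm high, 112 mm from hinge to front wall, open below. Shut: front wall 27 mm before this point, hinge 85 mm behind it, hood top 24 mm above, box panel 34.5 mm below. Axes as guard_hinge when shut; they turn with the guard.
- guard_hinge (a point): Middle of the guard's hinge axis, 47.5 mm above the table, fixed to the switch box. y is the hinge axis (level); x (level) points from the free end of the shut guard to the hinge and past it; z up. The hood's lower edge is at this height. A thumb lip 40 mm wide, 14 mm deep, 5 mm thick sticks out of the front wall at its top.
- toggle_tip (a point): Tip of the toggle lever: a steel bat 46 mm long, 15 mm thick near the tip, on the box's middle line. Its pivot is 2 mm above the panel and 60 mm from the hinge axis, on the free-end side. Under the guard when that is shut.
- guard (a joint): Opening angle of the guard, rad: 0 fully shut, 1.85 fully open (stood up, leaning back past the hinge). A stiff friction hinge: it stays at whatever angle it is left; 1 to 2 N at the free end moves it, also to press it fully shut.
- toggle (a joint): Angle of the toggle lever, rad: 0 off (leaning 0.4 rad away from the hinge), 0.8 on (leaning 0.4 rad towards the hinge). Over-centre spring: resists with about 4 N at the tip at first, snaps over by itself past the middle.
- blank1_centre (a point): Centre of blank 1 (nearest the stop): a plain aluminium block 32 mm along the row, 70 mm across, 40 mm high, about 0.24 kg, loose on the chuck. x along the row towards the stop, y across, z up. Some millimetres of gap between neighbours at the start.
- blank2_centre (a point): Centre of blank 2 (second from the stop): a plain aluminium block 32 mm along the row, 70 mm across, 40 mm high, about 0.24 kg, loose on the chuck. x along the row towards the stop, y across, z up. Some millimetres of gap between neighbours at the start.
- blank3_centre (a point): Centre of blank 3 (third from the stop): a plain aluminium block 32 mm along the row, 70 mm across, 40 mm high, about 0.24 kg, loose on the chuck. x along the row towards the stop, y across, z up. Some millimetres of gap between neighbours at the start.
- blank4_centre (a point): Centre of blank 4 (last, furthest from the stop: the one to push): a plain aluminium block 32 mm along the row, 70 mm across, 40 mm high, about 0.24 kg, loose on the chuck. x along the row towards the stop, y across, z up. Some millimetres of gap between neighbours at the start.
- bottle: White plastic bottle with a blue cap, 60 mm across, 115 mm high, standing on the table; origin at the middle of its underside. Not part of the job.
- wrench: Steel wrench 150 mm long lying on the table. Not part of the job.
- tray: Empty clear acrylic tray 120 x 90 x 45 mm on the table; origin at the middle of its underside. Not part of the job.
Things that resemble listed ones, but are neither listed nor needed, are in the scene too. What is shaped like the part that bears blank3_centre but orange or red is not meant. Of the things shaped like the switch_box, the grey one is meant.

How it is judged:
By the outcome, as a careful person would: the job done as asked, in the order asked, and still so for the second after the job is handed in, with the robot touching nothing.
It also fails if it takes over 72 s, if anything falls off the work surface, if the arm or the gripper's body presses on something with over 40 N, if the wrist force passes 120 N, or if a joint passes its speed limit or range.

## Working session

There is one attempt and no reset: what is moved stays moved. The work goes in short steps, Python scripts to look and compute and a shell command to move; the robot and the scene stay as the last step left them, time stands still between calls to the robot, and variables do not carry over. Pictures are saved under pics/ and viewed, at most 10 in all, crops included, and the job is handed in when it is done.

```bash
mkdir -p pics
python3 - <<'E'
from cell import *
import cv2,numpy as np
for n in("scene","top"):
    d=get_image(n); cv2.imwrite(f"pics/{n}0.png",d["image"][:,:,::-1]); np.savez(f"{n}0.npz",**d)
    print(n,d["fx"],d["cx"],d["cy"],d["R"],d["t"])
s=get_state();print(s["eef_rot"],s["tcp_pos"],s["grip_width"],s["contact_force"])
E
```

```text
scene 440.19153997366124 321.7448841852702 238.84928321717814 [[-0.73500596  0.67788476  0.01544332]
 [ 0.53941888  0.59836909 -0.59243708]
 [-0.41084488 -0.42711437 -0.80546869]] [ 445.22684417 -327.66200919 1342.34442801]
top 505.6430317981034 315.0719623182317 242.09656993073878 [[ 0.0278393  -0.99959187  0.00640772]
 [-0.99788497 -0.02816732 -0.05858496]
 [ 0.05874154 -0.00476321 -0.99826186]] [  -9.81525699  626.63455272 1101.93355739]
[[-8.97047816e-01  4.41932581e-01 -9.00190891e-04]
 [ 4.41933494e-01  8.97045706e-01 -1.94646504e-03]
 [-5.26939470e-05 -2.14389672e-03 -9.99997700e-01]] [242.78400451 492.80274044 241.31859855] 85.34300167185184 [0.49949262 0.06530627 0.04616841]
```

View pics/scene0.png

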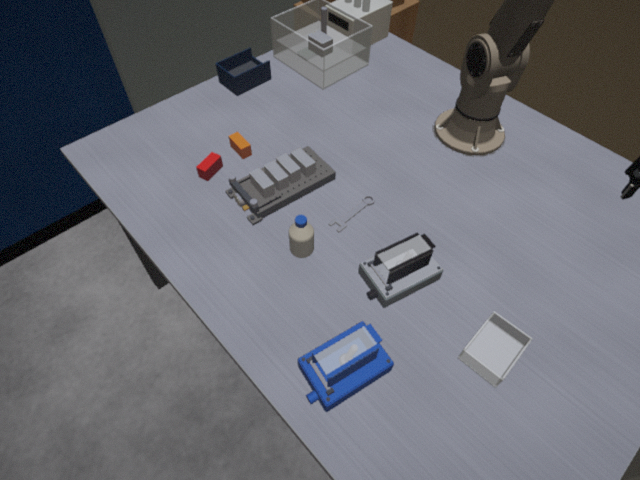

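View pics/top0.png

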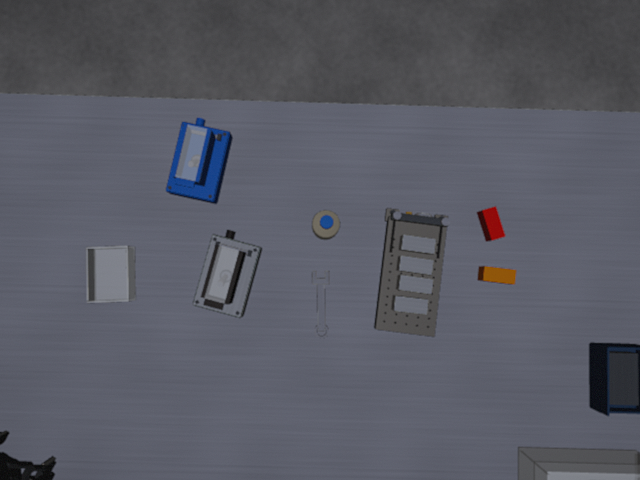

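The scene view shows the chuck with its blanks at about (285,175), the grey box at (400,268) and the blue decoy at (345,365). In the top view the chuck is at (412,270), the grey box at (227,276), the bottle at (326,224), the wrench at (321,300) and the tray at (110,274).

Run:
```python
import cv2,numpy as np
t=cv2.imread("pics/top0.png");s=cv2.imread("pics/scene0.png")
r=lambda i,x,y,w,h:cv2.resize(i[y:y+h,x:x+w],(400,300),interpolation=cv2.INTER_CUBIC)
a=r(t,340,200,160,120+0)
a=cv2.resize(t[200:345,340:485][:, :],(400,400),interpolation=cv2.INTER_CUBIC)
b=cv2.resize(t[225:325,180:280],(400,400),interpolation=cv2.INTER_CUBIC)
cv2.imwrite("pics/c1.png",np.hstack([a,b]))
a=cv2.resize(s[135:235,220:345],(400,320),interpolation=cv2.INTER_CUBIC)
b=cv2.resize(s[225:305,350:450],(400,320),interpolation=cv2.INTER_CUBIC)
cv2.imwrite("pics/c2.png",np.hstack([a,b]))
```

```text
(no output)
```

View pics/c1.png

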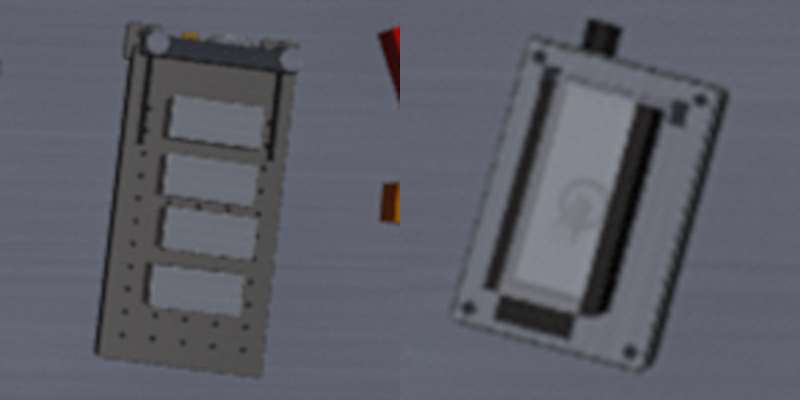

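View pics/c2.png

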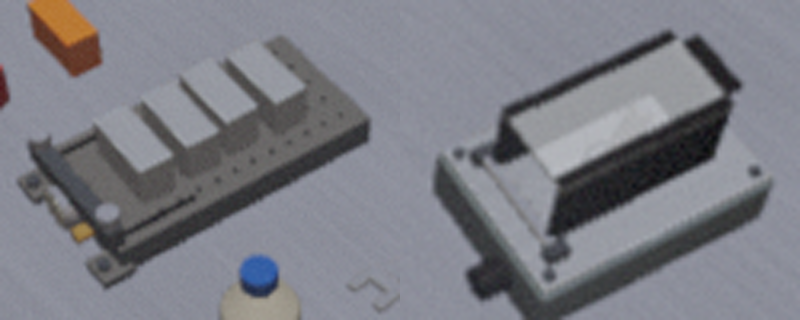

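The crops show four blanks with gaps, with the stop at the top (+x world). The guard is shut, its hinge at the far end and its lip at the near end, around top pixel (214,303).

```bash
cat > h.py <<'E'
import numpy as np,cv2
def cloud(d):
    z=d["z_map"];v,u=np.mgrid[:480,:640]
    P=np.stack([(u-d["cx"])/d["fx"]*z,(v-d["cy"])/d["fy"]*z,z],-1)
    W=(P-d["t"])@d["R"]; W[z==0]=np.nan
    return W
def ray(d,u,v,zw):
    r=d["R"].T@np.array([(u-d["cx"])/d["fx"],(v-d["cy"])/d["fy"],1]);c=-d["R"].T@d["t"]
    return c+r*(zw-c[2])/r[2]
def rects(W,zlo,zhi,box,minn=60):
    x0,y0,x1,y1=box;m=np.zeros((480,640),np.uint8)
    m[y0:y1,x0:x1]=((W[...,2]>zlo)&(W[...,2]<zhi))[y0:y1,x0:x1]
    n,l=cv2.connectedComponents(m,connectivity=4)
    for i in range(1,n):
        q=W[l==i]
        if len(q)<minn: continue
        c,wh,a=cv2.minAreaRect(q[:,:2].astype(np.float32))
        print(len(q),"c",np.round(c,1),"wh",np.round(wh,1),"a",round(a,1),"mean",np.round(np.median(q,0),1))
E
python3 - <<'E'
from h import *
for n,cb,bb in(("top",(365,195,460,345),(180,225,280,325)),("scene",(220,135,345,225),(350,225,450,305))):
    d=np.load(n+"0.npz");W=cloud(d);print(n)
    print("table",np.nanmedian(W[400:420,200:300,2]) if n=="top" else "")
    print("blanks");rects(W,62,80,cb)
    print("chuck");rects(W,22,38,cb)
    print("stop");rects(W,46,60,cb,20)
    print("panel");rects(W,39,50,bb)
    print("hood");rects(W,85,115,bb,20)
d=np.load("top0.npz")
k=145/400
for (u,v) in [(118,45+0),(97,353),(262,377)]: print("chuck",ray(d,340+u*k,200+v*k,30))
for (u,v) in [(130,38),(328,90),(243,372),(55,320)]: print("panel",ray(d,180+u/4,225+v/4,45))
for (u,v) in [(170,97),(265,107),(263,148),(163,137), (157,262),(247,270),(243,316),(148,305)]: print("bl",ray(d,340+u*k,200+v*k,70))
E
```

```text
top
table 0.5474188400991209
blanks
513 c [ 625.6 -211.1] wh [70.9 32.3] a 83.7 mean [ 625.1 -210.1   70.9]
509 c [ 581.  -206.6] wh [70.1 32. ] a 83.4 mean [ 580.9 -206.4   70.6]
516 c [ 540.4 -206.6] wh [70.6 31.9] a 83.7 mean [ 540.4 -206.3   70.9]
522 c [ 496.8 -197.4] wh [70.9 32. ] a 85.1 mean [ 497.  -196.6   70.8]
chuck
4389 c [ 556.4 -205.2] wh [131.2 248.2] a 84.3 mean [ 547.4 -194.7   30.7]
stop
312 c [ 681.  -215.7] wh [98.4 16.8] a 84.3 mean [ 680.  -219.2   52.8]
panel
1682 c [546.9 196.4] wh [109.9 159.6] a 76.4 mean [545.1 173.1  45.1]
hood
1779 c [544.  197.7] wh [ 59.4 126. ] a 76.6 mean [545.6 196.9 104. ]
scene
table 
blanks
268 c [ 496.8 -194.2] wh [73. 35.] a 83.1 mean [ 498.8 -191.6   69.7]
278 c [ 541.4 -204. ] wh [74.2 32.6] a 84.2 mean [ 542.7 -201.5   69.7]
287 c [ 581.9 -203.6] wh [72.2 32.2] a 84.8 mean [ 584.  -200.8   69.7]
294 c [ 625.3 -209.2] wh [72.8 33.6] a 84.3 mean [ 627.3 -204.9   69.7]
chuck
87 c [ 578.4 -383.6] wh [29.5 71.3] a 22.6 mean [ 578.3 -360.8   29.9]
1628 c [ 560.9 -202.9] wh [135.3 257.4] a 84.5 mean [ 573.4 -162.6   30.2]
63 c [ 69
[... 653 characters left out ...]
7.01681654 -139.57991096   30.        ]
chuck [ 442.85577113 -127.90494573   30.        ]
chuck [ 427.64418986 -258.27141663   30.        ]
panel [635.28711815 230.02032766  45.        ]
panel [610.17571821 122.15402998  45.        ]
panel [457.79815391 162.48803505  45.        ]
panel [482.71294775 264.13603813  45.        ]
bl [ 643.5009526 -174.7976014   70.       ]
bl [ 637.87265752 -247.90899956   70.        ]
bl [ 606.34589967 -246.80931542   70.        ]
bl [ 612.62391168 -169.97694569   70.        ]
bl [ 517.14598393 -167.12624564   70.        ]
bl [ 512.96709437 -235.89069227   70.        ]
bl [ 478.05166108 -233.35137147   70.        ]
bl [ 484.38885295 -160.87182689   70.        ]
```

```bash
cat > go.py <<'E'
# go.py x y z yaw_x_deg tilt  -> slide/dr to target; tool x heading yaw (world deg), tool down, then tilt (deg) about tool y
import sys,numpy as np
from scipy.spatial.transform import Rotation as Ro
from cell import get_state
x,y,z,yaw,tilt=map(float,sys.argv[1:6])
s=get_state();R=np.array(s["eef_rot"]);p=np.array(s["tcp_pos"])
T=Ro.from_euler("z",yaw,degrees=True)*Ro.from_euler("x",180,degrees=True)*Ro.from_euler("y",tilt,degrees=True)
print("pos",p.round(1),"F",np.round(s["contact_force"],1),"w",round(s["grip_width"],1),"t",s["time"])
print("slide cm",(R.T@(np.array([x,y,z])-p)/10).round(2),"dr deg",np.degrees((Ro.from_matrix(R).inv()*T).as_rotvec()).round(2))
E
python3 go.py 455 -194 150 174.3 0
```

```text
pos [242.8 492.8 241.3] F [0.5 0.1 0. ] w 85.3 t 0.1
slide cm [-49.39 -52.21   9.25] dr deg [-1.200e-01 -2.000e-02 -2.053e+01]
```

```bash
for i in 1; do python3 -m creep '[{"slide":[-16,-17,0],"dr":[0,0,-7],"gripper":0.2},{"slide":[-16,-17,0],"dr":[0,0,-7],"gripper":0.2},{"slide":[-16,-17,0],"dr":[0,0,-7],"gripper":0.2},{"slide":[-24,-26,0],"dr":[0,0,-14],"gripper":0.2},{"slide":[-24,-26,0],"dr":[0,0,-14],"gripper":0.2}]'; done; python3 go.py 455 -194 150 174.3 0
```

```text
time: 0.6
tcp_pos: [314.7, 251.6, 241.9]
eef_rot: [[-0.978, 0.21, -0.0], [0.21, 0.978, -0.0], [0.0, -0.0, -1.0]]
contact_force: [1.3, -1.3, -0.5]
grip_width: 34.3
grip_force: 0.0
pos [314.7 251.6 241.9] F [ 1.3 -1.3 -0.5] w 34.3 t 0.6
slide cm [-23.06 -40.63   9.2 ] dr deg [-0.02 -0.02 -6.4 ]
```

```bash
python3 -m creep '[{"slide":[-23,-40,0],"dr":[0,0,-6.4],"gripper":0.2},{"slide":[-23,-40,0],"dr":[0,0,-6.4],"gripper":0.2},{"slide":[-23,-40,0],"dr":[0,0,-6.4],"gripper":0.2},{"slide":[-23,-40,0],"dr":[0,0,-6.4],"gripper":0.2},{"slide":[-23,-40,0],"dr":[0,0,-6.4],"gripper":0.2}]';python3 go.py 455 -194 150 174.3 0
```

```text
time: 1.1
tcp_pos: [390.3, 14.4, 242.2]
eef_rot: [[-0.995, 0.101, 0.0], [0.101, 0.995, 0.001], [-0.0, 0.001, -1.0]]
contact_force: [1.1, 0.9, -0.1]
grip_width: 34.2
grip_force: 0.0
pos [390.3  14.4 242.2] F [ 1.1  0.9 -0.1] w 34.2 t 1.1
slide cm [ -8.55 -20.08   9.21] dr deg [ 0.04  0.01 -0.11]
```

```bash
python3 go.py 455 -194 150 174.3 0; python3 -c "
from cell import *;print(get_state()['q'],get_state()['qd'])"
```

```text
pos [390.3  14.4 242.2] F [ 1.1  0.9 -0.1] w 34.2 t 1.1
slide cm [ -8.55 -20.08   9.21] dr deg [ 0.04  0.01 -0.11]
[-0.56145396 -0.03600569  0.47141139  1.91042829  0.01655525  1.26299141
  1.37414567] [ 0.59248788  0.22324751  0.74730462 -0.20672062 -0.06465506 -0.02280902
  1.35053857]
```

```bash
python3 -m creep '[{"slide":[-8.5,-20.1,0],"dr":[0,0,0],"gripper":0.2},{"slide":[-8.5,-20.1,4],"dr":[0,0,0],"gripper":0.2},{"slide":[-8.5,-20.1,8],"dr":[0,0,0],"gripper":0.2},{"slide":[-8.5,-20.1,9.2],"dr":[0,0,0],"gripper":0.2},{"slide":[-8.5,-20.1,9.2],"dr":[0,0,0],"gripper":0.2}]';python3 go.py 455 -194 46 174.3 0
```

```text
time: 1.6
tcp_pos: [454.5, -194.2, 149.0]
eef_rot: [[-0.995, 0.102, -0.0], [0.102, 0.995, -0.0], [0.0, -0.0, -1.0]]
contact_force: [0.4, 1.3, 0.3]
grip_width: 34.4
grip_force: 0.0
pos [ 454.5 -194.2  149. ] F [0.4 1.3 0.3] w 34.4 t 1.6
slide cm [-0.05  0.03 10.3 ] dr deg [-0.02 -0.01 -0.18]
```

```bash
python3 -m creep '[{"slide":[0,0,4],"dr":[0,0,0],"gripper":0.2},{"slide":[0,0,7],"dr":[0,0,0],"gripper":0.2},{"slide":[0,0,9],"dr":[0,0,0],"gripper":0.2},{"slide":[0,0,10.3],"dr":[0,0,0],"gripper":0.2},{"slide":[0,0,10.3],"dr":[0,0,0],"gripper":0.2}]'; python3 -m creep '[{"slide":[-0.3,0,0],"dr":[0,0,0],"gripper":0.2},{"slide":[-0.6,0,0],"dr":[0,0,0],"gripper":0.2},{"slide":[-0.9,0,0],"dr":[0,0,0],"gripper":0.2},{"slide":[-1.2,0,0],"dr":[0,0,0],"gripper":0.2},{"slide":[-1.5,0,0],"dr":[0,0,0],"gripper":0.2}]'
```

```text
time: 2.1
tcp_pos: [453.1, -191.5, 45.6]
eef_rot: [[-0.995, 0.101, -0.004], [0.101, 0.995, 0.001], [0.004, 0.001, -1.0]]
contact_force: [-0.4, 0.8, -0.1]
grip_width: 34.6
grip_force: 0.0
time: 2.6
tcp_pos: [470.2, -193.8, 47.8]
eef_rot: [[-0.995, 0.101, 0.001], [0.101, 0.995, -0.0], [-0.001, -0.0, -1.0]]
contact_force: [-2.0, -0.6, 1.4]
grip_width: 33.9
grip_force: 1.0
```

```bash
python3 -m creep '[{"slide":[-0.3,0,0],"dr":[0,0,0],"gripper":0.2},{"slide":[-0.6,0,0],"dr":[0,0,0],"gripper":0.2},{"slide":[-0.9,0,0],"dr":[0,0,0],"gripper":0.2},{"slide":[-1.2,0,0],"dr":[0,0,0],"gripper":0.2},{"slide":[-1.5,0,0],"dr":[0,0,0],"gripper":0.2}]'; python3 -m creep '[{"slide":[-0.3,0,0],"dr":[0,0,0],"gripper":0.2},{"slide":[-0.6,0,0],"dr":[0,0,0],"gripper":0.2},{"slide":[-0.9,0,0],"dr":[0,0,0],"gripper":0.2},{"slide":[-1.2,0,0],"dr":[0,0,0],"gripper":0.2},{"slide":[-1.5,0,0],"dr":[0,0,0],"gripper":0.2}]'
python3 - <<'E'
from cell import *
from h import *
d=get_image("scene");rects(cloud(d),62,80,(220,135,345,225),100)
E
```

```text
time: 3.1
tcp_pos: [483.8, -195.2, 47.1]
eef_rot: [[-0.995, 0.102, -0.002], [0.102, 0.995, 0.0], [0.002, 0.0, -1.0]]
contact_force: [-6.7, 0.7, 4.7]
grip_width: 34.1
grip_force: 3.2
time: 3.6
tcp_pos: [495.3, -196.7, 46.9]
eef_rot: [[-0.995, 0.103, -0.008], [0.103, 0.995, 0.003], [0.008, 0.002, -1.0]]
contact_force: [-10.0, 1.2, 7.8]
grip_width: 34.4
grip_force: 5.1
826 c [ 546.9 -202.4] wh [ 76.8 111.5] a 82.9 mean [ 553.2 -200.8   69.8]
296 c [ 625.9 -207.9] wh [72.5 32. ] a 84.1 mean [ 627.3 -205.    69.6]
```

```bash
python3 -m creep '[{"slide":[-0.3,0,-0.05],"dr":[0,0,0],"gripper":0.2},{"slide":[-0.6,0,-0.1],"dr":[0,0,0],"gripper":0.2},{"slide":[-0.9,0,-0.1],"dr":[0,0,0],"gripper":0.2},{"slide":[-1.2,0,-0.1],"dr":[0,0,0],"gripper":0.2},{"slide":[-1.4,0,-0.1],"dr":[0,0,0],"gripper":0.2}]'; python3 -m creep '[{"slide":[-0.3,0,0],"dr":[0,0,0],"gripper":0.2},{"slide":[-0.6,0,0],"dr":[0,0,0],"gripper":0.2},{"slide":[-0.8,0,0],"dr":[0,0,0],"gripper":0.2},{"slide":[-1,0,0],"dr":[0,0,0],"gripper":0.2},{"slide":[-1.2,0,0],"dr":[0,0,0],"gripper":0.2}]'
python3 - <<'E'
from cell import *
from h import *
d=get_image("scene");rects(cloud(d),62,80,(220,135,345,225),100)
rects(cloud(d),46,60,(220,160,280,225),100)
E
```

```text
time: 4.15
tcp_pos: [511.8, -197.9, 47.4]
eef_rot: [[-0.995, 0.102, -0.004], [0.102, 0.995, 0.001], [0.004, 0.001, -1.0]]
contact_force: [-5.1, 0.4, -0.9]
grip_width: 34.3
grip_force: 2.7
time: 4.65
tcp_pos: [523.5, -199.0, 47.3]
eef_rot: [[-0.995, 0.102, -0.004], [0.102, 0.995, 0.001], [0.004, 0.001, -1.0]]
contact_force: [-5.4, -0.3, -2.0]
grip_width: 34.3
grip_force: 2.9
1129 c [ 589.9 -206.3] wh [ 79.3 145. ] a 84.5 mean [ 597.8 -203.5   69.9]
221 c [ 680.7 -216.1] wh [126.4  17.8] a 84.6 mean [ 682.5 -215.7   51.9]
132 c [ 644.5 -193.6] wh [53.  94.8] a 42.1 mean [ 642.8 -176.2   52.3]
```

```bash
python3 -m creep '[{"slide":[-0.2,0,0],"dr":[0,0,0],"gripper":0.2},{"slide":[-0.35,0,0],"dr":[0,0,0],"gripper":0.2},{"slide":[-0.5,0,0],"dr":[0,0,0],"gripper":0.2},{"slide":[-0.6,0,0],"dr":[0,0,0],"gripper":0.2},{"slide":[-0.7,0,0],"dr":[0,0,0],"gripper":0.2}]'; python3 -m creep '[{"slide":[-0.1,0,0],"dr":[0,0,0],"gripper":0.2},{"slide":[-0.15,0,0],"dr":[0,0,0],"gripper":0.2},{"slide":[-0.2,0,0],"dr":[0,0,0],"gripper":0.2},{"slide":[-0.25,0,0],"dr":[0,0,0],"gripper":0.2},{"slide":[-0.3,0,0],"dr":[0,0,0],"gripper":0.2}]'
```

```text
time: 5.2
tcp_pos: [530.7, -199.7, 47.4]
eef_rot: [[-0.995, 0.101, -0.004], [0.101, 0.995, 0.001], [0.004, 0.001, -1.0]]
contact_force: [-5.2, 0.6, -2.1]
grip_width: 34.0
grip_force: 2.8
time: 5.7
tcp_pos: [533.6, -199.9, 47.3]
eef_rot: [[-0.995, 0.101, -0.004], [0.101, 0.995, 0.001], [0.004, 0.001, -1.0]]
contact_force: [-5.0, 1.1, -1.7]
grip_width: 34.1
grip_force: 2.7
```

```bash
python3 -m creep '[{"slide":[-0.07,0,0],"dr":[0,0,0],"gripper":0.2},{"slide":[-0.14,0,0],"dr":[0,0,0],"gripper":0.2},{"slide":[-0.2,0,0],"dr":[0,0,0],"gripper":0.2},{"slide":[-0.25,0,0],"dr":[0,0,0],"gripper":0.2},{"slide":[-0.3,0,0],"dr":[0,0,0],"gripper":0.2}]'
```

```text
time: 6.2
tcp_pos: [535.5, -200.1, 47.4]
eef_rot: [[-0.995, 0.102, -0.006], [0.102, 0.995, 0.002], [0.006, 0.001, -1.0]]
contact_force: [-8.1, 2.1, 2.4]
grip_width: 34.3
grip_force: 4.3
```

Force is rising, so the row is touching. I'll press slowly.

```bash
python3 -m creep '[{"slide":[-0.05,0,0],"dr":[0,0,0],"gripper":0.2},{"slide":[-0.1,0,0],"dr":[0,0,0],"gripper":0.2},{"slide":[-0.15,0,0],"dr":[0,0,0],"gripper":0.2},{"slide":[-0.2,0,0],"dr":[0,0,0],"gripper":0.2},{"slide":[-0.2,0,0],"dr":[0,0,0],"gripper":0.2}]'
```

```text
time: 6.7
tcp_pos: [535.4, -200.1, 47.3]
eef_rot: [[-0.995, 0.102, -0.01], [0.102, 0.995, 0.004], [0.01, 0.003, -1.0]]
contact_force: [-12.6, 2.3, 4.8]
grip_width: 34.1
grip_force: 6.1
```

```bash
python3 -m creep '[{"slide":[-0.1,0,0],"dr":[0,0,0],"gripper":0.2},{"slide":[-0.2,0,0],"dr":[0,0,0],"gripper":0.2},{"slide":[-0.3,0,0],"dr":[0,0,0],"gripper":0.2},{"slide":[-0.4,0,0],"dr":[0,0,0],"gripper":0.2},{"slide":[-0.4,0,0],"dr":[0,0,0],"gripper":0.2}]'
python3 - <<'E'
from cell import *
from h import *
d=get_image("scene");rects(cloud(d),62,80,(220,135,345,225),100)
cv2.imwrite("pics/p1.png",cv2.resize(d["image"][135:235,220:345,::-1],(750,600),interpolation=cv2.INTER_CUBIC))
E
```

```text
time: 7.2
tcp_pos: [535.3, -200.1, 47.3]
eef_rot: [[-0.995, 0.103, -0.018], [0.103, 0.995, 0.007], [0.018, 0.005, -1.0]]
contact_force: [-19.5, 4.0, 12.7]
grip_width: 34.2
grip_force: 10.2
1137 c [ 602.6 -207.6] wh [ 76.9 144.5] a 84.9 mean [ 610.7 -204.2   69.8]
```

View pics/p1.png

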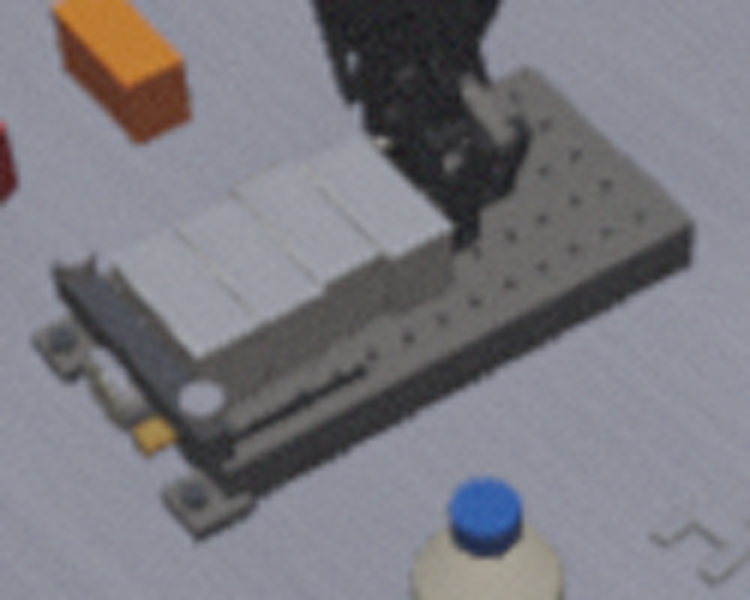

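The row is closed up against the stop at (110–210, 265–350) with only small side offsets between blanks. I'll back off gently, then rise.

```bash
python3 -m creep '[{"slide":[0.3,0,0],"dr":[0,0,0],"gripper":0.2},{"slide":[0.7,0,0],"dr":[0,0,0],"gripper":0.2},{"slide":[1.5,0,0],"dr":[0,0,0],"gripper":0.2},{"slide":[3,0,0],"dr":[0,0,0],"gripper":0.2},{"slide":[4,0,-1],"dr":[0,0,0],"gripper":0.2}]';python3 -m creep '[{"slide":[0,0,-4],"dr":[0,0,0],"gripper":0.2},{"slide":[0,0,-8],"dr":[0,0,0],"gripper":0},{"slide":[0,0,-13],"dr":[0,0,0],"gripper":-0.5},{"slide":[0,0,-16],"dr":[0,0,0],"gripper":-1},{"slide":[0,0,-18],"dr":[0,0,0],"gripper":-1}]'; python3 go.py 430 225 230 166.5 0;python3 go.py 430 225 230 166.5 40
```

```text
time: 7.75
tcp_pos: [504.8, -197.0, 58.1]
eef_rot: [[-0.995, 0.101, 0.002], [0.101, 0.995, -0.0], [-0.002, -0.0, -1.0]]
contact_force: [-0.4, 0.0, 0.0]
grip_width: 34.4
grip_force: 0.0
time: 8.25
tcp_pos: [507.5, -198.2, 242.9]
eef_rot: [[-0.995, 0.101, 0.01], [0.101, 0.995, -0.003], [-0.011, -0.002, -1.0]]
contact_force: [0.4, 0.6, -0.8]
grip_width: 83.3
grip_force: 0.0
pos [ 507.5 -198.2  242.9] F [ 0.4  0.6 -0.8] w 83.3 t 8.25
slide cm [11.98 41.33  1.1 ] dr deg [-0.05  0.61  7.72]
pos [ 507.5 -198.2  242.9] F [ 0.4  0.6 -0.8] w 83.3 t 8.25
slide cm [11.98 41.33  1.1 ] dr deg [-2.74 40.55  7.4 ]
```

```bash
python3 -m creep '[{"slide":[12,41,1],"dr":[0,0,7.7],"gripper":-1},{"slide":[12,41,1],"dr":[0,0,7.7],"gripper":-1},{"slide":[12,41,1],"dr":[0,0,7.7],"gripper":-1},{"slide":[12,41,1],"dr":[0,0,7.7],"gripper":-1},{"slide":[12,41,1],"dr":[0,0,7.7],"gripper":-1}]';python3 go.py 430 225 230 166.5 0
```

```text
time: 8.75
tcp_pos: [460.8, 47.9, 234.0]
eef_rot: [[-0.972, 0.234, 0.006], [0.234, 0.972, 0.003], [-0.006, 0.004, -1.0]]
contact_force: [0.3, 0.3, 0.4]
grip_width: 85.4
grip_force: 0.0
pos [460.8  47.9 234. ] F [0.3 0.3 0.4] w 85.4 t 8.75
slide cm [ 7.14 16.5   0.42] dr deg [ 0.22  0.32 -0.01]
```

```bash
python3 -m creep '[{"slide":[7.1,16.5,0.4],"dr":[0,-8,0],"gripper":-1},{"slide":[7.1,16.5,0.4],"dr":[0,-16,0],"gripper":-1},{"slide":[7.1,16.5,0.4],"dr":[0,-24,0],"gripper":-1},{"slide":[7.1,16.5,0.4],"dr":[0,-32,0],"gripper":-1},{"slide":[7.1,16.5,0.4],"dr":[0,-40,0],"gripper":-1}]';python3 go.py 476 214.4 137 166.5 -40; python3 -c "
from cell import *;print(get_state()['q'].round(2) if hasattr(get_state()['q'],'round') else get_state()['q'])"
```

```text
time: 9.25
tcp_pos: [431.7, 211.8, 229.4]
eef_rot: [[-0.842, 0.241, 0.483], [0.204, 0.971, -0.128], [-0.5, -0.009, -0.866]]
contact_force: [0.8, -0.2, -0.1]
grip_width: 85.5
grip_force: 0.0
pos [431.7 211.8 229.4] F [ 0.8 -0.2 -0.1] w 85.5 t 9.25
slide cm [ 0.94  1.4  10.11] dr deg [ -0.68 -10.02  -0.04]
[-1.08 -0.03  0.26  2.06  0.59  0.93  0.19]
```

```bash
python3 -m creep '[{"slide":[0.9,1.4,3],"dr":[-0.7,-8,0],"gripper":-1},{"slide":[0.9,1.4,6],"dr":[-0.7,-10,0],"gripper":-1},{"slide":[0.9,1.4,9],"dr":[-0.7,-10,0],"gripper":-1},{"slide":[0.9,1.4,10.1],"dr":[-0.7,-10,0],"gripper":-1},{"slide":[0.9,1.4,10.1],"dr":[-0.7,-10,0],"gripper":-1}]';python3 go.py 525.8 202.5 75.7 166.5 -40
python3 - <<'E'
from cell import *
from h import *
d=get_image("scene")
cv2.imwrite("pics/p2.png",cv2.resize(d["image"][185:305,330:490,::-1],(800,600),interpolation=cv2.INTER_CUBIC))
E
```

```text
time: 9.75
tcp_pos: [476.1, 208.9, 134.6]
eef_rot: [[-0.749, 0.239, 0.618], [0.179, 0.971, -0.159], [-0.638, -0.008, -0.77]]
contact_force: [-0.3, -0.4, 0.8]
grip_width: 85.5
grip_force: 0.0
pos [476.1 208.9 134.6] F [-0.3 -0.4  0.8] w 85.5 t 9.75
slide cm [-0.08  0.62  7.71] dr deg [-0.57 -0.35  0.06]
```

View pics/p2.png

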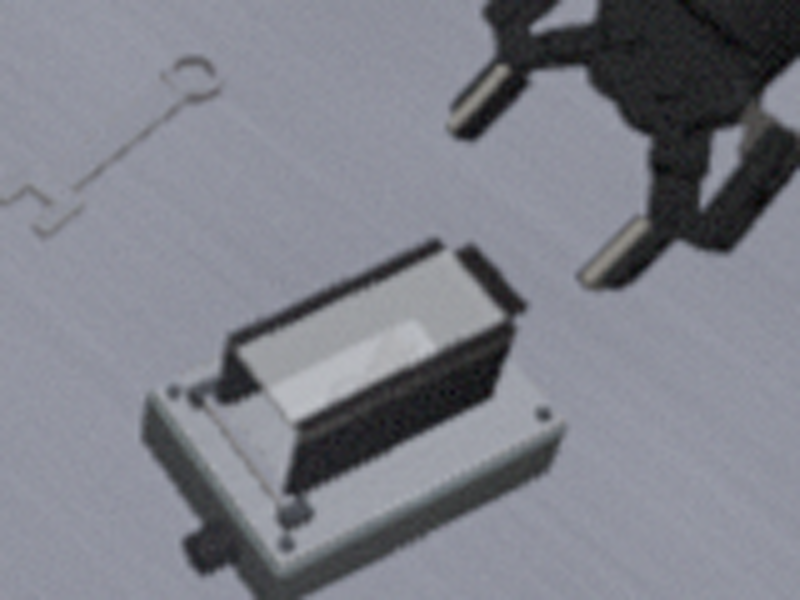

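The open fingers stand at (480,100) and (615,255), straddling the line of the guard's free end at (490,280). I'll advance and pinch.

```bash
python3 -m creep '[{"slide":[-0.1,0.5,0.5],"dr":[-0.6,0,0],"gripper":-1},{"slide":[-0.1,0.6,2.5],"dr":[-0.6,0,0],"gripper":-1},{"slide":[-0.1,0.6,4.5],"dr":[-0.6,0,0],"gripper":-1},{"slide":[-0.1,0.6,6.5],"dr":[-0.6,0,0],"gripper":-1},{"slide":[-0.1,0.6,7.7],"dr":[-0.6,0,0],"gripper":-1}]';python3 go.py 525.8 202.5 75.7 166.5 -40
```

```text
time: 10.3
tcp_pos: [526.9, 203.6, 76.9]
eef_rot: [[-0.748, 0.231, 0.623], [0.179, 0.973, -0.145], [-0.639, 0.003, -0.769]]
contact_force: [-0.0, -0.0, 0.7]
grip_width: 85.5
grip_force: 0.0
pos [526.9 203.6  76.9] F [-0.  -0.   0.7] w 85.5 t 10.3
slide cm [ 0.14 -0.13  0.04] dr deg [ 0.24 -0.26  0.01]
```

```bash
python3 -m creep '[{"slide":[0,0,0],"dr":[0,0,0],"gripper":-0.4},{"slide":[0,0,0],"dr":[0,0,0],"gripper":-0.4},{"slide":[0,0,0],"dr":[0,0,0],"gripper":-0.2},{"slide":[0,0,0],"dr":[0,0,0],"gripper":-0.2},{"slide":[0,0,0],"dr":[0,0,0],"gripper":-0.2}]';python3 go.py 525.8 202.5 75.7 166.5 -40
```

```text
time: 10.8
tcp_pos: [525.6, 204.0, 77.4]
eef_rot: [[-0.748, 0.23, 0.623], [0.178, 0.973, -0.145], [-0.639, 0.002, -0.769]]
contact_force: [-3.6, 1.5, 6.1]
grip_width: 57.2
grip_force: 64.5
pos [525.6 204.   77.4] F [-3.6  1.5  6.1] w 57.2 t 10.8
slide cm [ 0.06 -0.14  0.16] dr deg [ 0.24 -0.26  0.08]
```

```bash
python3 -m creep '[{"slide":[-0.54,0,-0.29],"dr":[0,4,0],"gripper":-0.2},{"slide":[-1.1,0,-0.54],"dr":[0,8,0],"gripper":-0.2},{"slide":[-1.67,0,-0.75],"dr":[0,12,0],"gripper":-0.2},{"slide":[-2.25,0,-0.93],"dr":[0,16,0],"gripper":-0.2},{"slide":[-2.85,0,-1.06],"dr":[0,20,0],"gripper":-0.2}]';python3 go.py 525.8 202.5 75.7 166.5 -20
```

```text
time: 11.3
tcp_pos: [539.8, 200.5, 103.5]
eef_rot: [[-0.917, 0.23, 0.325], [0.218, 0.973, -0.074], [-0.334, 0.003, -0.943]]
contact_force: [6.5, -1.4, -5.5]
grip_width: 57.2
grip_force: 67.6
pos [539.8 200.5 103.5] F [ 6.5 -1.4 -5.5] w 57.2 t 11.3
slide cm [ 2.26 -0.14  2.15] dr deg [ 0.25 -0.51  0.14]
```

```bash
python3 -m creep '[{"slide":[-0.81,0,-0.42],"dr":[0,6,0],"gripper":-0.2},{"slide":[-1.67,0,-0.75],"dr":[0,12,0],"gripper":-0.2},{"slide":[-2.55,0,-1.0],"dr":[0,18,0],"gripper":-0.2},{"slide":[-3.46,0,-1.14],"dr":[0,24,0],"gripper":-0.2},{"slide":[-4.37,0,-1.2],"dr":[0,30,0],"gripper":-0.2}]';python3 go.py 525.8 202.5 75.7 166.5 10;python3 -c "
from cell import *;print(get_state()['q'])"
```

```text
time: 11.8
tcp_pos: [576.1, 191.7, 130.0]
eef_rot: [[-0.957, 0.231, -0.178], [0.227, 0.973, 0.045], [0.183, 0.003, -0.983]]
contact_force: [0.4, 2.2, -2.2]
grip_width: 56.9
grip_force: 68.9
pos [576.1 191.7 130. ] F [ 0.4  2.2 -2.2] w 56.9 t 11.8
slide cm [ 4.06 -0.13  6.28] dr deg [ 0.14 -0.57  0.16]
[-0.23339184  0.62348334 -0.09917849  1.3324421  -0.04204112  1.34406253
  1.03186804]
```

```bash
python3 -m creep '[{"slide":[-0.81,0,-0.42],"dr":[0,6,0],"gripper":-0.2},{"slide":[-1.67,0,-0.75],"dr":[0,12,0],"gripper":-0.2},{"slide":[-2.55,0,-1.0],"dr":[0,18,0],"gripper":-0.2},{"slide":[-3.46,0,-1.14],"dr":[0,24,0],"gripper":-0.2},{"slide":[-4.37,0,-1.2],"dr":[0,30,0],"gripper":-0.2}]';python3 go.py 525.8 202.5 75.7 166.5 40;python3 -c "
from cell import *;print(get_state()['q'])"
```

```text
time: 12.3
tcp_pos: [613.4, 183.5, 133.6]
eef_rot: [[-0.761, 0.242, -0.602], [0.177, 0.97, 0.167], [0.624, 0.02, -0.781]]
contact_force: [-8.9, -23.7, 98.9]
grip_width: 57.6
grip_force: 82.0
pos [613.4 183.5 133.6] F [ -8.9 -23.7  98.9] w 57.6 t 12.3
slide cm [ 3.39 -0.39 10.11] dr deg [1.23 1.35 0.35]
[-0.07870263  1.11503924 -0.33002018  0.59653548 -0.06540813  2.03352404
  1.00415616]
```

The force is high and joint 6 is near its limit, so I'm easing back.

```bash
python3 -m creep '[{"slide":[0.6,0,-0.2],"dr":[0,-2,0],"gripper":-0.2},{"slide":[0.85,0,-0.1],"dr":[0,-4,0],"gripper":-0.2}]';python3 go.py 525.8 202.5 75.7 166.5 40;python3 -c "
from cell import *;print(get_state()['q'][5])"
```

```text
time: 12.5
tcp_pos: [607.1, 184.7, 132.6]
eef_rot: [[-0.8, 0.24, -0.55], [0.186, 0.97, 0.153], [0.57, 0.02, -0.821]]
contact_force: [8.7, 5.7, 1.3]
grip_width: 57.5
grip_force: 73.0
pos [607.1 184.7 132.6] F [8.7 5.7 1.3] w 57.5 t 12.5
slide cm [ 3.59 -0.34  9.42] dr deg [1.18 5.22 0.38]
1.9185948788555613
```

```bash
python3 -m creep '[{"slide":[0,0,0],"dr":[0,0,0],"gripper":-0.6},{"slide":[0,0,0],"dr":[0,0,0],"gripper":-1},{"slide":[0,0,0],"dr":[0,0,0],"gripper":-1},{"slide":[0,0,0],"dr":[0,0,0],"gripper":-1},{"slide":[0,0,0],"dr":[0,0,0],"gripper":-1}]'; python3 -m creep '[{"slide":[1.1,0,-1.6],"dr":[0,0,0],"gripper":-1},{"slide":[2.3,0,-3.3],"dr":[0,-6,0],"gripper":-1},{"slide":[4,0.1,-5.7],"dr":[0,-13,0],"gripper":-1},{"slide":[5.7,0.2,-8.2],"dr":[0,-20,0],"gripper":-1},{"slide":[6.8,0.2,-9.8],"dr":[0,-28,0],"gripper":-1}]';python3 go.py 480 214 210 166.5 -20
python3 - <<'E'
from cell import *
from h import *
d=get_image("scene")
cv2.imwrite("pics/p3.png",cv2.resize(d["image"][145:305,300:500,::-1],(750,600),interpolation=cv2.INTER_CUBIC))
E
```

```text
time: 13.0
tcp_pos: [601.1, 180.7, 131.6]
eef_rot: [[-0.791, 0.236, -0.565], [0.189, 0.972, 0.141], [0.582, 0.005, -0.813]]
contact_force: [-0.1, -0.0, 0.2]
grip_width: 85.6
grip_force: 0.0
time: 13.5
tcp_pos: [604.7, 182.0, 254.3]
eef_rot: [[-0.964, 0.237, -0.117], [0.234, 0.971, 0.038], [0.123, 0.009, -0.992]]
contact_force: [0.2, 0.7, -0.4]
grip_width: 85.4
grip_force: 0.0
pos [604.7 182.  254.3] F [ 0.2  0.7 -0.4] w 85.4 t 13.5
slide cm [12.23  0.11  5.98] dr deg [  0.49 -27.07  -0.27]
```

View pics/p3.png

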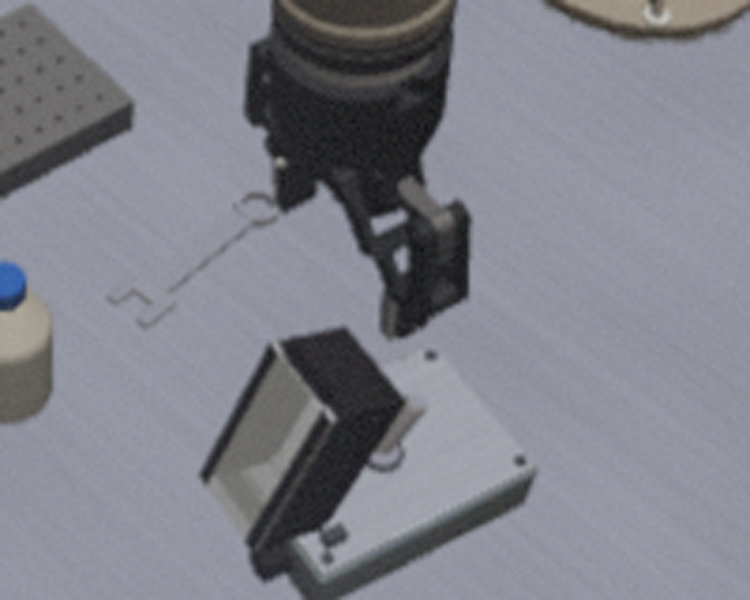

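The guard stands open at about 75° and the toggle bat shows at (405,425), leaning to the free-end side. Next is the closed-finger push on the toggle.

```bash
python3 -m creep '[{"slide":[4,0,0],"dr":[0,-7,0],"gripper":0},{"slide":[8,0,0],"dr":[0,-14,0],"gripper":1},{"slide":[11.5,0,1],"dr":[0,-21,0],"gripper":1},{"slide":[11.5,0,5],"dr":[0,-27,0],"gripper":1},{"slide":[11.5,0,5],"dr":[0,-27,0],"gripper":1}]';python3 go.py 492.5 210.4 82 166.5 -20
```

```text
time: 14.05
tcp_pos: [467.3, 204.0, 201.1]
eef_rot: [[-0.927, 0.228, 0.297], [0.21, 0.973, -0.091], [-0.309, -0.022, -0.951]]
contact_force: [-2.2, -3.4, -3.9]
grip_width: 12.1
grip_force: 0.0
pos [467.3 204.  201.1] F [-2.2 -3.4 -3.9] w 12.1 t 14.05
slide cm [ 1.48  1.45 12.02] dr deg [-1.07 -1.98  0.71]
```

```bash
python3 -m creep '[{"slide":[0.5,0.5,3],"dr":[0,0,0],"gripper":1},{"slide":[1,1,7],"dr":[0,0,0],"gripper":1},{"slide":[1,1,10],"dr":[0,0,0],"gripper":1},{"slide":[1,1,10],"dr":[0,0,0],"gripper":1},{"slide":[1,1,10],"dr":[0,0,0],"gripper":1}]';python3 go.py 492.5 210.4 82 166.5 -20
```

```text
time: 14.55
tcp_pos: [512.5, 215.0, 119.8]
eef_rot: [[-0.916, 0.237, 0.324], [0.226, 0.971, -0.074], [-0.332, 0.006, -0.943]]
contact_force: [0.1, 0.3, 0.1]
grip_width: -0.1
grip_force: 0.0
pos [512.5 215.  119.8] F [0.1 0.3 0.1] w -0.1 t 14.55
slide cm [ 2.98 -0.94  2.95] dr deg [ 0.23 -0.59 -0.33]
```

```bash
python3 -m creep '[{"slide":[1.5,-0.5,0],"dr":[0,0,0],"gripper":1},{"slide":[3,-0.9,0.5],"dr":[0,0,0],"gripper":1},{"slide":[3,-0.9,1.8],"dr":[0,0,0],"gripper":1},{"slide":[3,-0.9,2.95],"dr":[0,0,0],"gripper":1},{"slide":[3,-0.9,2.95],"dr":[0,0,0],"gripper":1}]';python3 go.py 534 200.5 82 166.5 -20
```

```text
time: 15.05
tcp_pos: [492.8, 210.3, 81.0]
eef_rot: [[-0.916, 0.238, 0.324], [0.226, 0.971, -0.074], [-0.333, 0.005, -0.943]]
contact_force: [0.4, -0.5, -0.7]
grip_width: -0.0
grip_force: 0.0
pos [492.8 210.3  81. ] F [ 0.4 -0.5 -0.7] w -0.0 t 15.05
slide cm [-4.03  0.03  1.31] dr deg [ 0.2  -0.57 -0.33]
```

```bash
python3 -m creep '[{"slide":[-0.5,0,0.2],"dr":[0,0,0],"gripper":1},{"slide":[-1,0,0.35],"dr":[0,0,0],"gripper":1},{"slide":[-1.4,0,0.5],"dr":[0,0,0],"gripper":1},{"slide":[-1.8,0,0.65],"dr":[0,0,0],"gripper":1},{"slide":[-2.2,0,0.8],"dr":[0,0,0],"gripper":1}]'; python3 -m creep '[{"slide":[-0.3,0,0.1],"dr":[0,0,0],"gripper":1},{"slide":[-0.5,0,0.18],"dr":[0,0,0],"gripper":1},{"slide":[-0.7,0,0.25],"dr":[0,0,0],"gripper":1},{"slide":[-0.9,0,0.33],"dr":[0,0,0],"gripper":1},{"slide":[-1.1,0,0.4],"dr":[0,0,0],"gripper":1}]'
```

```text
time: 15.55
tcp_pos: [514.6, 205.7, 81.4]
eef_rot: [[-0.916, 0.237, 0.324], [0.225, 0.972, -0.073], [-0.332, 0.006, -0.943]]
contact_force: [-7.5, 1.7, 3.0]
grip_width: 0.3
grip_force: 3.0
time: 16.05
tcp_pos: [524.1, 203.7, 80.6]
eef_rot: [[-0.917, 0.235, 0.322], [0.223, 0.972, -0.072], [-0.33, 0.006, -0.944]]
contact_force: [-4.0, 1.0, 1.3]
grip_width: 0.2
grip_force: 1.8
```

```bash
python3 -m creep '[{"slide":[-0.2,0,0.07],"dr":[0,0,0],"gripper":1},{"slide":[-0.4,0,0.14],"dr":[0,0,0],"gripper":1},{"slide":[-0.6,0,0.2],"dr":[0,0,0],"gripper":1},{"slide":[-0.8,0,0.3],"dr":[0,0,0],"gripper":1},{"slide":[-1.0,0,0.36],"dr":[0,0,0],"gripper":1}]'
```

```text
time: 16.55
tcp_pos: [536.9, 199.9, 81.3]
eef_rot: [[-0.915, 0.237, 0.325], [0.225, 0.972, -0.073], [-0.333, 0.006, -0.943]]
contact_force: [0.7, 0.6, 0.4]
grip_width: 0.1
grip_force: 0.0
```

The toggle snapped over. I'll withdraw back and up, then check.

```bash
python3 -m creep '[{"slide":[1.5,0,-0.5],"dr":[0,0,0],"gripper":1},{"slide":[4.5,0,-2],"dr":[0,0,0],"gripper":1},{"slide":[7,0,-5],"dr":[0,0,0],"gripper":1},{"slide":[8,0,-10],"dr":[0,5,0],"gripper":1},{"slide":[8,0,-15],"dr":[0,12,0],"gripper":1}]';python3 go.py 665 169 245 166.5 0
python3 - <<'E'
from cell import *
from h import *
d=get_image("scene")
cv2.imwrite("pics/p4.png",cv2.resize(d["image"][205:305,340:465,::-1],(750,600),interpolation=cv2.INTER_CUBIC))
E
```

```text
time: 17.05
tcp_pos: [408.6, 230.4, 194.5]
eef_rot: [[-0.967, 0.227, 0.118], [0.226, 0.974, -0.024], [-0.12, 0.003, -0.993]]
contact_force: [3.0, -0.7, -1.2]
grip_width: 0.1
grip_force: 0.0
pos [408.6 230.4 194.5] F [ 3.  -0.7 -1.2] w 0.1 t 17.05
slide cm [-26.78  -0.14  -1.83] dr deg [0.2  6.92 0.35]
```

View pics/p4.png

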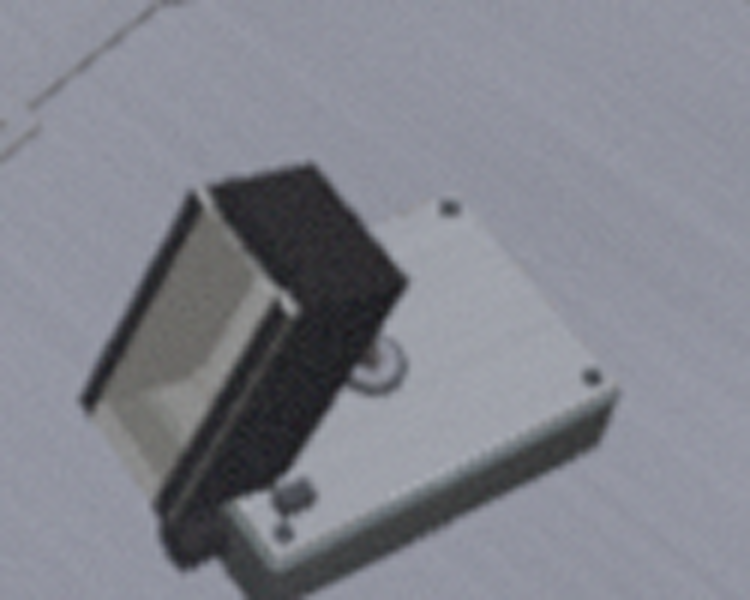

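The bat has left its old spot: only the boss shows at (375,365) and the lever is hidden on the hinge side, so the toggle is on. Next I go over the guard to its far side.

```bash
python3 -m creep '[{"slide":[0,0,-5],"dr":[0,7,0],"gripper":1},{"slide":[-5,0,-6],"dr":[0,7,0],"gripper":1},{"slide":[-10,0,-7],"dr":[0,7,0],"gripper":1},{"slide":[-15,0,-8],"dr":[0,7,0],"gripper":1},{"slide":[-20,0,-8],"dr":[0,7,0],"gripper":1}]';python3 go.py 665 169 250 166.5 0
python3 - <<'E'
from cell import *
from h import *
d=get_image("scene");W=cloud(d)[215:300,345:430].reshape(-1,3)
e=np.array([.972,-.233]);h=np.array([605.3,183.4])
a=(W[:,:2]-h)@e; b=(W[:,:2]-h)@np.array([.233,.972]); m=(W[:,2]>60)&(abs(b)<40)&(a<60)&(a>-90)
a,z=a[m],W[m,2]
for k in range(60,200,15):
    q=(z>=k)&(z<k+15)
    if q.sum()>5: print(k,q.sum(),np.percentile(a[q],[2,50,98]).round(0))
print(np.percentile(z,99.5))
E
```

```text
time: 17.6
tcp_pos: [597.0, 184.1, 302.2]
eef_rot: [[-0.971, 0.237, 0.013], [0.237, 0.972, 0.005], [-0.012, 0.008, -1.0]]
contact_force: [0.4, 0.6, 1.6]
grip_width: -0.2
grip_force: 0.0
pos [597.  184.1 302.2] F [0.4 0.6 1.6] w -0.2 t 17.6
slide cm [-6.9   0.11  5.31] dr deg [ 0.46  0.68 -0.2 ]
60 151 [-54.  46.  53.]
75 202 [-8. 45. 50.]
90 205 [-13.  40.  45.]
105 213 [-19.  35.  39.]
120 216 [-24.  30.  34.]
135 228 [-29.  24.  29.]
150 503 [-35. -11.  24.]
165 230 [-7. 14. 19.]
180 58 [ 7. 10. 13.]
184.62099534230364
```

```bash
python3 -m creep '[{"slide":[-5,0,0],"dr":[0,0.6,0],"gripper":1},{"slide":[-7.4,0,0],"dr":[0,0.6,0],"gripper":1},{"slide":[-7.4,0,4],"dr":[0,0.6,0],"gripper":1},{"slide":[-7.4,0,7],"dr":[0,0.6,0],"gripper":1},{"slide":[-7.4,0,9],"dr":[0,0.6,0],"gripper":1}]';python3 -m creep '[{"slide":[0,0,2],"dr":[0,0,0],"gripper":1},{"slide":[0,0,4],"dr":[0,0,0],"gripper":1},{"slide":[0,0,5],"dr":[0,0,0],"gripper":1},{"slide":[0,0,5],"dr":[0,0,0],"gripper":1}]';python3 go.py 643 173 165 166.5 0
```

```text
time: 18.15
tcp_pos: [666.2, 166.7, 206.8]
eef_rot: [[-0.972, 0.237, -0.005], [0.237, 0.972, 0.005], [0.006, 0.004, -1.0]]
contact_force: [0.4, 0.4, -0.3]
grip_width: 0.2
grip_force: 0.0
time: 18.55
tcp_pos: [665.8, 167.3, 158.3]
eef_rot: [[-0.972, 0.236, -0.005], [0.236, 0.972, 0.005], [0.006, 0.004, -1.0]]
contact_force: [-0.4, -0.1, 0.1]
grip_width: -0.1
grip_force: 0.0
pos [665.8 167.3 158.3] F [-0.4 -0.1  0.1] w -0.1 t 18.55
slide cm [ 2.36  0.02 -0.65] dr deg [ 0.22 -0.35 -0.17]
```

```bash
python3 -m creep '[{"slide":[0.7,0,0],"dr":[0,0,0],"gripper":1},{"slide":[1.3,0,0],"dr":[0,0,0],"gripper":1},{"slide":[1.9,0,0],"dr":[0,0,0],"gripper":1},{"slide":[2.5,0,-0.1],"dr":[0,0,0],"gripper":1},{"slide":[3.4,0,-0.3],"dr":[0,0,0],"gripper":1}]';python3 -m creep '[{"slide":[0.7,0,-0.08],"dr":[0,0,0],"gripper":1},{"slide":[1.3,0,-0.15],"dr":[0,0,0],"gripper":1},{"slide":[2.2,0,-0.15],"dr":[0,0,0],"gripper":1},{"slide":[3.1,0,-0.1],"dr":[0,0,0],"gripper":1},{"slide":[4.0,0,0.1],"dr":[0,0,0],"gripper":1}]';python3 go.py 643 173 165 166.5 0
```

```text
time: 19.05
tcp_pos: [633.9, 176.0, 164.2]
eef_rot: [[-0.972, 0.236, 0.001], [0.236, 0.972, 0.007], [0.001, 0.007, -1.0]]
contact_force: [0.9, 0.1, 0.2]
grip_width: 0.1
grip_force: 0.6
time: 19.55
tcp_pos: [594.5, 185.7, 163.3]
eef_rot: [[-0.972, 0.236, -0.0], [0.236, 0.972, 0.007], [0.002, 0.006, -1.0]]
contact_force: [0.8, -0.5, 3.0]
grip_width: 0.2
grip_force: 1.3
pos [594.5 185.7 163.3] F [ 0.8 -0.5  3. ] w 0.2 t 19.55
slide cm [-5.01 -0.09 -0.18] dr deg [ 0.37 -0.11 -0.16]
```

```bash
python3 -m creep '[{"slide":[0.75,0,0.18],"dr":[0,0,0],"gripper":1},{"slide":[1.46,0,0.42],"dr":[0,0,0],"gripper":1},{"slide":[2.16,0,0.7],"dr":[0,0,0],"gripper":1},{"slide":[2.83,0,1.02],"dr":[0,0,0],"gripper":1},{"slide":[3.48,0,1.4],"dr":[0,0,0],"gripper":1}]';python3 -m creep '[{"slide":[0.62,0,0.42],"dr":[0,0,0],"gripper":1},{"slide":[1.2,0,0.88],"dr":[0,0,0],"gripper":1},{"slide":[1.76,0,1.38],"dr":[0,0,0],"gripper":1},{"slide":[2.28,0,1.91],"dr":[0,0,0],"gripper":1},{"slide":[2.6,0,2.3],"dr":[0,0,0],"gripper":1}]';python3 go.py 530 200 114 166.5 0
```

```text
time: 20.05
tcp_pos: [560.3, 194.3, 148.5]
eef_rot: [[-0.972, 0.236, -0.002], [0.236, 0.972, 0.007], [0.003, 0.006, -1.0]]
contact_force: [-1.2, -0.0, 2.6]
grip_width: 0.2
grip_force: 1.2
time: 20.55
tcp_pos: [535.0, 200.4, 125.0]
eef_rot: [[-0.972, 0.236, -0.002], [0.236, 0.972, 0.007], [0.004, 0.006, -1.0]]
contact_force: [-1.2, 0.8, 1.6]
grip_width: -0.2
grip_force: 0.8
pos [535.  200.4 125. ] F [-1.2  0.8  1.6] w -0.2 t 20.55
slide cm [ 0.47 -0.16  1.11] dr deg [ 0.34 -0.22 -0.13]
```

```bash
python3 -m creep '[{"slide":[0.15,0,0.22],"dr":[0,0,0],"gripper":1},{"slide":[0.25,0,0.42],"dr":[0,0,0],"gripper":1},{"slide":[0.3,0,0.6],"dr":[0,0,0],"gripper":1},{"slide":[0.35,0,0.75],"dr":[0,0,0],"gripper":1},{"slide":[0.4,0,0.9],"dr":[0,0,0],"gripper":1}]';python3 -m creep '[{"slide":[0,0,0.06],"dr":[0,0,0],"gripper":1},{"slide":[0,0,0.12],"dr":[0,0,0],"gripper":1},{"slide":[0,0,0.18],"dr":[0,0,0],"gripper":1},{"slide":[0,0,0.24],"dr":[0,0,0],"gripper":1},{"slide":[0,0,0.3],"dr":[0,0,0],"gripper":1}]'
```

```text
time: 21.05
tcp_pos: [532.2, 201.0, 116.9]
eef_rot: [[-0.972, 0.236, -0.001], [0.236, 0.972, 0.007], [0.002, 0.006, -1.0]]
contact_force: [-1.5, -0.2, 1.7]
grip_width: 0.1
grip_force: 0.8
time: 21.55
tcp_pos: [532.0, 201.2, 114.6]
eef_rot: [[-0.972, 0.236, -0.001], [0.236, 0.972, 0.007], [0.002, 0.006, -1.0]]
contact_force: [-3.8, -0.1, 8.8]
grip_width: 0.1
grip_force: 3.8
```

Pressed shut at about 9 N (tip at 103.6 mm). I'll hold, lift off and verify.

```bash
python3 -m creep '[{"slide":[0,0,0.05],"dr":[0,0,0],"gripper":1},{"slide":[0,0,0.05],"dr":[0,0,0],"gripper":1},{"slide":[0,0,-0.3],"dr":[0,0,0],"gripper":1},{"slide":[0,0,-1.5],"dr":[0,0,0],"gripper":1},{"slide":[0,0,-4],"dr":[0,0,0],"gripper":1}]';python3 -m creep '[{"slide":[3,0,-4],"dr":[0,0,0],"gripper":1},{"slide":[7,0,-7],"dr":[0,0,0],"gripper":1},{"slide":[11,0,-9],"dr":[0,0,0],"gripper":1},{"slide":[11,0,-9],"dr":[0,0,0],"gripper":1},{"slide":[11,0,-9],"dr":[0,0,0],"gripper":1}]'
python3 - <<'E'
from cell import *
from h import *
d=get_image("scene");W=cloud(d)
rects(W,85,115,(350,225,450,305)); rects(W,62,80,(220,135,345,225),100)
e=np.array([.972,-.233]);h=np.array([605.3,183.4])
Q=W[225:305,350:450].reshape(-1,3);a=(Q[:,:2]-h)@e;m=(Q[:,2]>98)&(Q[:,2]<115)&(a<-5)&(a>-125)
print(np.polyfit(a[m],Q[m,2],1))
cv2.imwrite("pics/p5.png",cv2.resize(d["image"][130:310,210:450,::-1],(800,600),interpolation=cv2.INTER_CUBIC))
E
```

```text
time: 22.05
tcp_pos: [530.9, 199.9, 152.7]
eef_rot: [[-0.972, 0.236, -0.005], [0.236, 0.972, 0.005], [0.006, 0.004, -1.0]]
contact_force: [-0.1, 0.1, -0.0]
grip_width: -0.3
grip_force: 0.0
time: 22.55
tcp_pos: [425.6, 226.7, 245.7]
eef_rot: [[-0.972, 0.235, 0.003], [0.235, 0.972, 0.007], [-0.001, 0.008, -1.0]]
contact_force: [0.6, -0.5, -0.1]
grip_width: -0.1
grip_force: 0.0
1453 c [544.1 200. ] wh [ 60.3 127.1] a 76.3 mean [550.  203.1 103.7]
1092 c [ 609.2 -208.6] wh [ 79.  128.7] a 83.7 mean [ 613.3 -204.3   69.7]
[3.83505310e-03 1.04100335e+02]
```

View pics/p5.png

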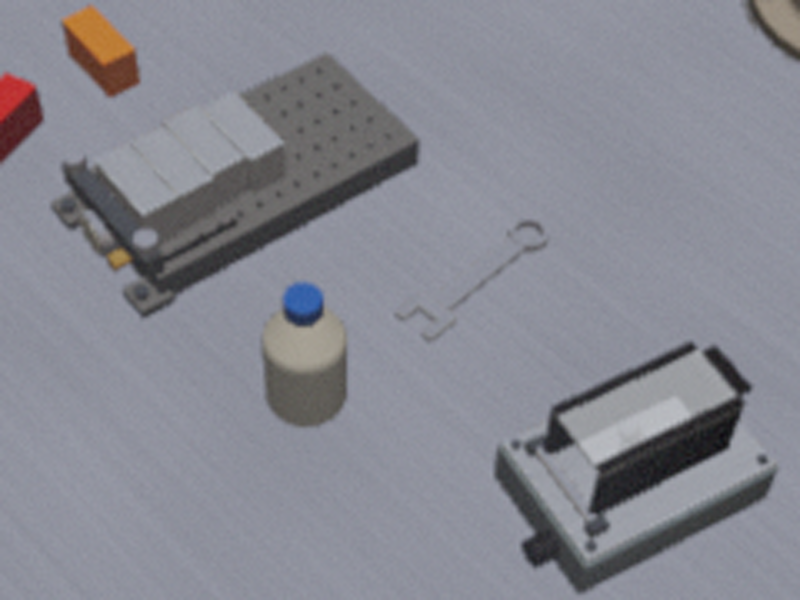

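The row at (190,155) is closed up: 128.7 mm long against a nominal 128. The hood at (650,430) is level, so the guard is shut, and the bottle and wrench stand where they were.

```bash
python3 -c "
from cell import *;print(sign_off())"
```

```text
the job is handed in; nothing more can be done
None
```

I handed the job in at about 22.6 s: the row is closed up and was pressed to about 20 N against the stop, the toggle snapped over to on, and the guard is fully shut; opening the guard briefly read about 99 N at the wrist (limit 120) and joint 6 at 2.034 (range ends at 2.03), which could count against it.

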